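Level the stencil-printing board

ROBOT

A 6-joint arm with a two-finger parallel gripper is mounted at the origin on the work surface. World frame = base frame: x ahead of the robot, y to its left, z up, the work surface at z = 0. Lengths are in m, angles in rad, forces in N, time in s.
With the tool pointing down it reaches from about 0.375 to 0.975 m from the base axis. Payload 3.8 kg.
Tool frame: the origin (TCP) lies at the very end of the fingers, on their centre line; the grasp point (between the pads) lies 19 mm behind it; z points along the fingers, x is the direction in which the jaws open and shut, and the axes are right-handed (so a half turn about z gives the same grasp; the last joint's range is limited). The gripper opens to 85 mm and grips with 20 to 120 N. Pads are 22 mm wide; open, the fingers measure 114 mm over their backs; the gripper's body (76 mm by 85 mm) begins 54 mm behind the grasp point. The pads swing forward as they close: fully open they stand 13 mm farther back than shut.
Start: joints at [-0.037, 0.264, 1.604, -0, 1.274, -0.037], TCP at [0.675, -0, 0.231] pointing down, gripper open.
Joint ranges: [-2.63, 2.63], [-0.94, 2.18], [0.31, 2.57], [-1.31, 4.45], [0, 2.66], [-2.55, 2.55]. Speed limits (rad/s): [2.57, 2.57, 3.14, 3.14, 3.14, 3.14].

INTERFACE

Orientations are given as a rotation vector (axis times angle).
In Python, from workcell import readout, imaging, order gives the robot as it stands.
- The arm moves only by the tool servo_tool, never from a script. Its argument "series" is a list of rows, each a list of 3 entries, a list of its own where there are three numbers: the shift along the tool's x, y, z normalised to -1 to 1, where 1 is 50 mm, then the turn, a rotation vector about the tool's x, y, z normalised to -1 to 1, where 1 is 0.1 rad, then the opening, from 0 (shut) to 1 (fully open). A call has 1 to 8 rows; each row shifts and turns the commanded pose from where the row before left it, along the tool's axes as they then stand; what a row does not reach is not made up. A row lasts 1/10 s, in which the tool goes at most 50 mm and 8.59 degrees, less where a joint would pass 70% of its speed; a pose out of reach is approached as far as the arm can. A call with a number of a shift or a turn outside -1 to 1 is refused whole. A call with a gripper value outside its range is refused whole. The fingers move at their own pace and stop on an object; "grip_force" is the grip in N (left out, the last holds). Time passes only in rows, so rows that do not move let the fingers close. It gives the time, the measured TCP pose, the force and the opening at its end, in the units of the state.
- readout.read_state(): the state, without advancing time (a new reading comes with each control period).
- imaging.read_camera(name): name is "scene" or "side" or "wrist"; returns a dict with "image" (420x560x3 uint8, red, green, blue), "z_map" (420x560 float32, m along the optical axis (not along the pixel's ray), 0 where there is no reading), "vertical_fov" (degrees; the focal length in pixels is half the picture's height over the tangent of half this angle, whatever the lens; pixels are square), "cx", "cy" (the principal point, pixels), "R" (3x3) and "t" (3): a world point X has camera coordinates R X + t; the wrist camera has in their place "hand_eye" (4x4, takes a point from camera to tool coordinates, whose origin is the TCP and whose axes are the tool frame's). Camera axes: x right, y down, z forward; pixel columns grow to the right and rows downward; lengths in m; the calibration is good to about 2 mm. A picture is of the moment at which its call begins: read the wrist's pose just before it.
- order.finish_job(): hands the job in, once; it reports no verdict.
The state is a dict: "time": time; "q": joint angles; "joint_vel": joint speeds; "joint_torque": joint torques, N m; "tool_pos": TCP position; "tcp_rot": TCP orientation; "wrist_force": force on the tool from outside, world axes, zero at the start; "torque": the same for the moment, N m; "width": opening from 0.0 (shut) to 1.0 (fully open).
Only numpy, scipy, OpenCV 4.12 (cv2) and the standard library are available. Lean on these libraries where they do the work, as an engineer would, in place of code of your own. Each camera call takes 0.05 s, during which the arm holds its last target. There are 200 camera calls.

TASK

Clear the two offcuts off the printing board into the grey bin, then stand the blue spirit level in the middle of the board, pointing lengthways along it, and let go of it to see the bubble off centre. Now turn the red levelling foot until the bubble sits centred between its two marks. Finish by pressing down on the top of the level, lightly but firmly, and end the job still pressing, never letting go, with the bubble still centred; leave the jars, brushes, spatula and tape roll alone.

Things in the scene. Friction and masses are not known exactly. Their poses are not given: they have to be found in the camera images.
- board_mid (a point): Middle of the top face of the printing board: wood with a green gridded top, 150 x 260 mm, 14 mm thick, its top about 56 mm above the table. Its y axis runs lengthways, x across, z up. It hinges at its +y end (120 mm from here); the levelling foot carries it 150 mm from here towards -y. At the start the foot end is 2 to 6 mm too low.
- stand: Dark steel base plate under the board, 170 x 340 mm, 8 mm thick, fixed to the table, turned up to 0.25 rad; origin on the table under the board's middle, y lengthways. The board's frame rides on it on rubber mounts that give about 1 mm per 4 N pressed on the board (8 mm at most) without changing the board's slope.
- foot_grip (a point): Red bar grip of the levelling foot, 50 mm long (its x axis), 14 mm thick (y), 34 mm tall (z); this point is on its axis, about 83 mm above the table, 21 mm above the black disc (42 mm wide) under the bar, 13 mm below its top. Clockwise from above lifts that end of the board: 1 rad changes the slope by 0.016 rad (4.3 mm at the foot). It needs 0.6 to 1.3 rad clockwise, takes about 0.2 N m and stays where it is left.
- level_mid (a point): Centre (half-way up) of the blue spirit level: a bar 140 mm long (its x axis), 28 mm wide (y), 42 mm tall (z), about 0.25 kg, vial in the middle of its top with a pale bubble 14 mm long and two black marks 21 mm apart. Starts upright on the table at one side of the board, the bin at the other. Either way round on the board is right.
- bubble_mid (a point): Centre of the pale bubble in the vial on the level's top, 22 mm above level_mid; it slides along the level's x axis only, between +-19 mm. Centred means that its x offset from level_mid is 0, within 3 mm. It moves towards the higher end, about 0.65 mm per 0.001 rad of slope (about 10.4 mm per rad of the foot), and settles within 1 s.
- offcut_a_mid (a point): Centre of the cork offcut lying on the board, 36 mm (x) by 26 mm (y) by 24 mm tall, 20 g.
- offcut_b_mid (a point): Middle of the dark wooden offcut lying on the board, 34 mm (x) by 26 mm (y), 14 mm tall with a step 28 mm tall that spans 18 mm of x round a point 4 mm towards -x from this point; this point is 12 mm above its underside. 25 g.
- bin: Grey open bin, 150 x 150 mm outside, walls 4 mm, 70 mm tall; origin at the centre of its underside on the table; x and y along its sides. It does not move.
- dye_blue: White dye jar with blue cap, 48 mm wide, 60 mm tall; origin under its centre; a bystander at the back right.
- dye_amber: White dye jar with orange cap, 48 mm wide, 60 mm tall; origin under its centre; a bystander at the back left.
- brush_red: Red brush 180 mm long lying along its x axis; a bystander at the back left.
- brush_black: Black brush 180 mm long lying along its x axis; a bystander near the robot on the left.
- paste_spatula: Spatula 200 mm long lying along its x axis; a bystander at the back right.
- tape_roll: Roll of paper tape, 90 mm wide, 24 mm tall; origin under its centre; a bystander near the robot on the right.

How it is judged:
By the outcome, as a careful person would: the job done as asked, in the order asked, and still so for the second after the job is handed in, while the arm keeps its last pose, push and grip.
It also fails if it takes over 72 s, if anything falls off the work surface, if the arm or the gripper's body presses on something with over 40 N, if the wrist force passes 120 N, or if a joint passes its speed limit or range.

## Working session

There is one attempt and no reset: what is moved stays moved. The work goes in short steps, Python scripts to look and compute and a tool call to move; the robot and the scene stay as the last step left them, time stands still between calls to the robot, and variables do not carry over. Pictures are saved under pics/ and viewed, about 8 in all and at most 12, crops included, and the job is handed in when it is done.

Besides the shell and the picture viewer there is one more tool, called after "Call:" as name(argument=value, ...) on one line, values as JSON. servo_tool: Moves the arm, as the interface text tells. Its arguments: {"type":"object","properties":{"series":{"type":"array","items":{"type":"array"}},"grip_force":{"type":"number"}},"required":["series"]}

```bash
ls; mkdir -p pics; cat > h.py <<'E'
import numpy as np, cv2
from scipy.spatial.transform import Rotation as Ro
from workcell import readout, imaging, order
def cam(n):
    s=readout.read_state(); c=imaging.read_camera(n)
    im=c['image']; h=im.shape[0]; c['f']=h/2/np.tan(np.radians(c['vertical_fov'])/2)
    if 'R' in c and c['R'] is not None: Rcw=np.array(c['R']).T; o=-Rcw@np.array(c['t'])
    else:
        H=np.array(c['hand_eye']); Rt=Ro.from_rotvec(s['tcp_rot']).as_matrix()
        Rcw=Rt@H[:3,:3]; o=Rt@H[:3,3]+np.array(s['tool_pos'])
    c['Rcw']=Rcw;c['o']=o; return c
def cloud(c):
    h,w=c['z_map'].shape; v,u=np.mgrid[:h,:w]; z=c['z_map']
    p=np.stack([(u-c['cx'])/c['f']*z,(v-c['cy'])/c['f']*z,z],-1)
    P=p@c['Rcw'].T+c['o']; P[z<=0]=np.nan; return P
def ray(c,u,v,zp):
    d=c['Rcw']@np.array([(u-c['cx'])/c['f'],(v-c['cy'])/c['f'],1]); return c['o']+d*(zp-c['o'][2])/d[2]
def save(c,n): cv2.imwrite('pics/'+n,c['image'][:,:,::-1])
E
python3 - <<'E'
from h import *
s=readout.read_state(); print(s)
a=cam('scene');b=cam('side')
for c in(a,b): print(c['o'],c['f'],c['cx'],c['cy'],c['Rcw'][:,2])
np.savez('a.npz',P=cloud(a),im=a['image'])
cv2.imwrite('pics/s.png',np.hstack([a['image'][:,:,::-1]])); save(b,'b.png')
E
```

```text
pics
{'time': 0.0, 'q': array([-3.68873085e-02,  2.64758209e-01,  1.60537259e+00, -1.95666920e-05,
        1.27372307e+00, -3.69162203e-02]), 'joint_vel': array([ 0.00140297,  0.00083772, -0.00046529,  0.00093047,  0.00106522,
       -0.00074655]), 'joint_torque': array([ 6.10465631e-04, -5.15121067e+01, -3.67308676e+01, -4.07824507e-05,
        1.31324201e-02,  1.46811578e-05]), 'tool_pos': array([6.74261445e-01, 2.74633750e-05, 2.29959398e-01]), 'tcp_rot': array([-3.14152591e+00, -5.44435002e-05,  3.55051151e-03]), 'wrist_force': array([-0.24549063,  0.51321919,  0.38089758]), 'torque': array([-0.01765816,  0.05166296,  0.00376997]), 'width': 0.9984509853166722}
[0.99226254 0.25118556 0.97002131] 407.31120677402413 277.04643755221326 206.80334155589813 [-0.45013841 -0.24862801 -0.85764767]
[ 0.50061954 -0.74815362  0.59837056] 389.691732709167 277.8618195208669 205.71469757896463 [ 0.03652546  0.82116142 -0.56952595]
```

View pics/s.png

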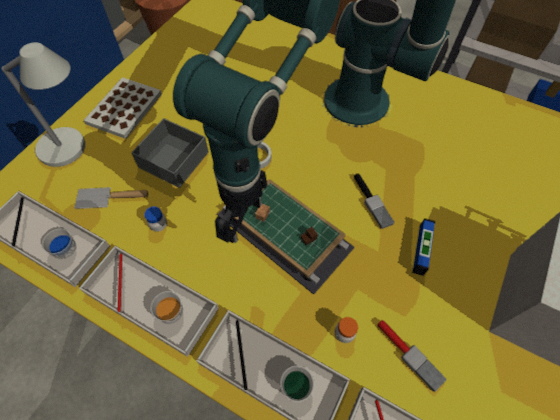

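The scene view shows the board around (292,228), with cork at (262,211) and the dark offcut at (309,236). The bin is at (170,152) and the blue level at (425,246). The foot is hidden by the gripper, near (240,215). Next I'll measure them.

```bash
python3 - <<'E'
from h import *
d=np.load('a.npz');P=d['P'];im=d['im']; hsv=cv2.cvtColor(im,cv2.COLOR_RGB2HSV)
H,S,V=[hsv[...,i].astype(int) for i in range(3)]
X,Y,Z=P[...,0],P[...,1],P[...,2]
def rep(n,m,box):
    u0,u1,v0,v1=box; q=np.zeros_like(m);q[v0:v1,u0:u1]=m[v0:v1,u0:u1]; p=P[q]; p=p[np.isfinite(p[:,0])]
    if len(p)<5: print(n,len(p));return
    r=cv2.minAreaRect(p[:,:2].astype(np.float32)*1000)
    print(n,len(p),'med',np.median(p,0).round(4),'z',np.percentile(p[:,2],[2,98]).round(4),'rect',np.round(r[0],1),np.round(r[1],1),round(r[2],1))
rep('green',(H>60)&(H<95)&(S>80)&(Z<.075)&(Z>.045),(225,355,170,285))
rep('boardall',(Z>.045)&(Z<.1),(250,355,180,285))
rep('cork',(Z>.069),(252,275,200,222))
rep('dark',(Z>.063),(298,322,225,250))
rep('level',(Z>.035)&(Z<.05),(405,445,210,280))
rep('bin',(Z>.062)&(Z<.078),(125,215,115,190))
rep('roll',(Z>.015)&(Z<.03),(245,275,140,165))
rep('vialgreen',(H>40)&(H<90)&(S>100)&(Z>.03),(405,445,210,280))
rep('white',(S<60)&(V>150)&(Z>.03),(405,445,210,280))
E
```

```text
green 2712 med [0.5467 0.0411 0.0558] z [0.0521 0.0597] rect [542.7  32.2] [232.4 130.2] 77.8
boardall 4831 med [0.5513 0.0542 0.056 ] z [0.0509 0.0802] rect [542.9  34. ] [258.7 153.2] 77.9
cork 197 med [ 0.5616 -0.028   0.0791] z [0.0706 0.3703] rect [612.4  -8.8] [177.   31.3] 23.0
dark 178 med [0.5546 0.101  0.0737] z [0.0636 0.0862] rect [553.9  99.4] [27.4 34.4] 60.5
level 609 med [0.4201 0.3623 0.0427] z [0.0364 0.0467] rect [414.1 362.2] [145.3  28.6] 11.2
bin 520 med [ 0.4914 -0.3805  0.0691] z [0.0623 0.0741] rect [ 488.4 -377.5] [154.9 153.2] 89.9
roll 126 med [ 0.3436 -0.1351  0.0241] z [0.0156 0.0281] rect [ 349.8 -144.4] [85.5 36.6] 34.8
vialgreen 108 med [0.4249 0.3622 0.0432] z [0.0353 0.0473] rect [434.6 364.6] [103.   18.6] 8.0
white 36 med [0.4167 0.3617 0.0437] z [0.0411 0.0465] rect [415.  361.4] [76.4 20.6] 10.7
```

View pics/b.png

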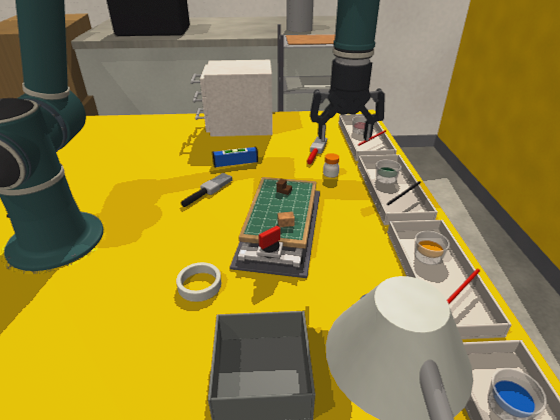

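The side view shows the red foot bar at about (270,238), at the near (-y) end of the board. The board's middle is about (0.543,0.033) with yaw -12°. The bin is at (0.488,-0.378) and the level at (0.414,0.362), 11° off world x. I'll go above the board and take a wrist look.

Call:
servo_tool(series=[[[-0.8,-0.1,-0.5],[0,0,0],1],[[-0.8,-0.1,-0.5],[0,0,0],1],[[-0.8,-0.1,-0.5],[0,0,0],1],[[0,0,0],[0,0,0],1]])

```text
time: 0.5
tool_pos: [0.5532, 0.0156, 0.3108]
tcp_rot: [-3.141, -0.001, -0.008]
wrist_force: [1.0, -0.2, 0.1]
width: 1.001
```

```bash
python3 - <<'E'
from h import *
c=cam('wrist'); save(c,'w1.png'); print(readout.read_state()['tool_pos'],c['o'],c['f'],c['Rcw'])
np.savez('w.npz',P=cloud(c),im=c['image'])
E
```

```text
[0.55460223 0.01526476 0.30892048] [0.55203861 0.09176925 0.45342689] 349.9626391263562 [[ 9.99988878e-01 -1.41805374e-03  4.49812011e-03]
 [ 1.22124593e-08 -9.53728216e-01 -3.00670068e-01]
 [ 4.71635039e-03  3.00666724e-01 -9.53717609e-01]]
```

View pics/w1.png

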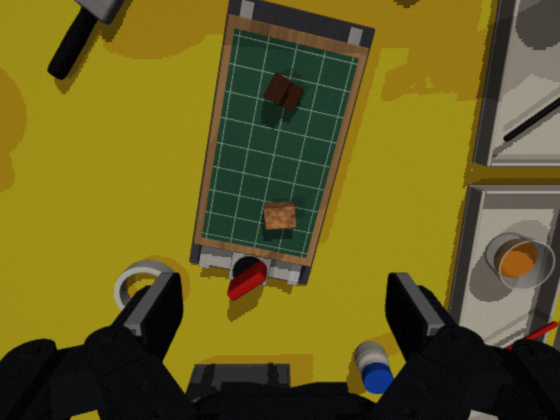

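The wrist view shows the board with the cork at (280,216), the dark offcut at (284,93) and the red bar at (248,281) tilted about 40° in the picture. I'll measure each of these.

```bash
cat > m.py <<'E'
from h import *
def rect(n,P,m,big=True):
    if big:
        k,l,st,_=cv2.connectedComponentsWithStats(m.astype(np.uint8))
        if k<2: print(n,'none');return
        m=l==1+np.argmax(st[1:,4])
    p=P[m];p=p[np.isfinite(p[:,0])]
    r=cv2.minAreaRect(p[:,:2].astype(np.float32)*1000)
    print(n,len(p),'z',np.percentile(p[:,2],[5,50,95]).round(4),'c',np.round(r[0],1),np.round(r[1],1),round(r[2],1))
def hs(im): 
    h=cv2.cvtColor(im,cv2.COLOR_RGB2HSV).astype(int); return h[...,0],h[...,1],h[...,2]
E
python3 - <<'E'
from m import *
d=np.load('w.npz');P=d['P'];im=d['im'];H,S,V=hs(im);Z=P[...,2]
v,u=np.mgrid[:420,:560]
box=lambda a,b,c,e:(u>=a)&(u<b)&(v>=c)&(v<e)
rect('board',P,(Z>.045)&(Z<.075)&box(190,375,10,268))
rect('green',P,(H>60)&(H<95)&(S>60)&(Z>.045)&box(190,375,10,268),False)
rect('cork',P,(Z>.073)&box(255,305,195,235))
rect('dark top',P,(Z>.077)&box(255,315,65,120))
rect('dark all',P,(Z>.063)&box(255,315,65,120))
rect('red',P,((H<8)|(H>172))&(S>150)&(Z>.09)&box(215,280,250,310))
rect('tape',P,(Z>.015)&(Z<.03)&box(110,190,255,310))
E
```

```text
board 29609 z [0.0528 0.055  0.0572] c [539.6  21.1] [283.7 150.3] 77.6
green 20800 z [0.0531 0.055  0.0569] c [540.  21.] [257.5 130.5] 77.6
cork 694 z [0.0756 0.0774 0.0787] c [549.1 -36.5] [36.  26.4] 5.5
dark top 490 z [0.0819 0.0832 0.0845] c [546.5 102.6] [25.8 18. ] 60.1
dark all 886 z [0.0682 0.0821 0.0842] c [553.4  98.7] [25.9 34. ] 60.5
red 471 z [0.0916 0.0951 0.0966] c [ 510.1 -113.4] [49.  13.3] 35.6
tape 640 z [0.0162 0.0237 0.0252] c [ 345.7 -148.7] [88.8 39. ] 38.8
```

Call:
servo_tool(series=[[[0,0.26,0.9],[0,0,0],1],[[0,0.26,0.9],[0,0,0],1],[[-0.1,0.26,0.9],[0,0,0],1],[[0,0.26,0.9],[0,0,-0.96],0.8],[[0,0,0.2],[0,0,0],0.75]], grip_force=30)

```text
time: 1.05
tool_pos: [0.5448, -0.0377, 0.1085]
tcp_rot: [-3.136, -0.149, 0.02]
wrist_force: [-1.4, 0.1, 0.1]
width: 0.751
```

```bash
cat > to.py <<'E'
import sys
from h import *
x,y,z,yaw=[float(a) for a in sys.argv[1:5]]
s=readout.read_state(); R=Ro.from_rotvec(s['tcp_rot']).as_matrix(); p=np.array(s['tool_pos'])
d=R.T@(np.array([x,y,z])-p)/.05
T=Ro.from_euler('z',yaw).as_matrix()@np.diag([1,-1,-1.])
r=Ro.from_matrix(R.T@T).as_rotvec()/.1
print('t',s['time'],'pos',p.round(4),'yaw',np.arctan2(R[1,0],R[0,0]).round(3),'shift',d.round(2),'turn',r.round(2),'F',np.round(s['wrist_force'],1),'w',round(s['width'],3))
E
python3 to.py 0.549 -0.0365 0.057 0.096
```

```text
t 1.05 pos [ 0.5448 -0.0377  0.1085] yaw 0.095 shift [ 0.1  -0.01  1.03] turn [-0.02  0.13 -0.01] F [-1.4  0.1  0.1] w 0.751
```

Call:
servo_tool(series=[[[0.05,0,0.5],[0,0,0],0.75],[[0.02,0,0.5],[0,0,0],0.75],[[0,0,0],[0,0,0],0.2],[[0,0,0],[0,0,0],0.2],[[0,0,0],[0,0,0],0.2],[[0,0,0],[0,0,0],0.2],[[0,0,0],[0,0,0],0.2]])

```text
time: 1.75
tool_pos: [0.5546, -0.0367, 0.0678]
tcp_rot: [3.138, 0.151, 0.004]
wrist_force: [0.0, 0.2, 0.3]
width: 0.411
```

```bash
python3 to.py 0.488 -0.378 0.16 0.1; python3 -c "
from h import *
c=cam('side');save(c,'x.png')
print(readout.read_state())"; python3 to.py 0.488 -0.378 0.16 0.1
```

```text
t 1.75 pos [ 0.5546 -0.0367  0.0678] yaw 0.096 shift [-1.97  6.67 -1.85] turn [ 0.   -0.03 -0.04] F [0.  0.2 0.3] w 0.411
{'time': 1.8, 'q': array([-1.10974837e-01,  1.97525833e-01,  2.01196268e+00,  4.27031782e-05,
        9.30075759e-01, -2.06853848e-01]), 'joint_vel': array([-2.81850276e-04,  2.29829962e-03,  5.64319168e-03, -2.25208189e-04,
       -1.49438907e-05, -6.51652974e-04]), 'joint_torque': array([ 1.59749540e-02, -4.20069051e+01, -3.10020983e+01,  1.36781244e-03,
       -1.44665589e-02,  2.57113963e-03]), 'tool_pos': array([ 0.55428126, -0.03669894,  0.06748308]), 'tcp_rot': array([3.13769686, 0.15049489, 0.00315425]), 'wrist_force': array([-0.06403029, -0.44733939, -0.39086953]), 'torque': array([-0.00584651,  0.03115218,  0.05581593]), 'width': 0.41105645997006}
t 1.8 pos [ 0.5543 -0.0367  0.0675] yaw 0.096 shift [-1.97  6.67 -1.85] turn [ 0.   -0.02 -0.04] F [-0.1 -0.4 -0.4] w 0.411
```

Call:
servo_tool(series=[[[0,0,0],[0,0,0],0.75],[[0,0,0],[0,0,0],0.75],[[-0.1,0,0.22],[0,0,0],0.75],[[0,0,0],[0,0,0],0.2],[[0,0,0],[0,0,0],0.2],[[0,0,0],[0,0,0],0.2],[[0,0,0],[0,0,0],0.2]])

```text
time: 2.5
tool_pos: [0.5487, -0.0372, 0.0554]
tcp_rot: [3.138, 0.151, 0.0]
wrist_force: [0.0, -0.1, -0.5]
width: 0.414
```

Call:
servo_tool(series=[[[0,0,-0.5],[0,0,0],0.2],[[0,0,-1],[0,0,0],0.2],[[0,0,-0.5],[0,0,0],0.2]])

```text
time: 2.8
tool_pos: [0.5504, -0.0373, 0.159]
tcp_rot: [3.137, 0.151, 0.007]
wrist_force: [1.4, -0.9, -0.1]
width: 0.418
```

```bash
python3 to.py 0.488 -0.378 0.16 0.1
```

```text
t 2.8 pos [ 0.5504 -0.0373  0.159 ] yaw 0.096 shift [-1.9   6.66 -0.02] turn [ 0.01 -0.04 -0.04] F [ 1.4 -0.9 -0.1] w 0.418
```

Call:
servo_tool(series=[[[-0.24,0.83,0],[0,0,0],0.2],[[-0.24,0.83,0],[0,0,0],0.2],[[-0.24,0.83,0],[0,0,0],0.2],[[-0.24,0.83,0],[0,0,0],0.2],[[-0.24,0.83,0],[0,0,0],0.2],[[-0.24,0.83,0],[0,0,0],0.2],[[-0.24,0.83,0],[0,0,0],0.2],[[-0.24,0.83,0],[0,0,0],0.2]])

```text
time: 3.6
tool_pos: [0.4843, -0.3786, 0.1555]
tcp_rot: [3.138, 0.15, 0.001]
wrist_force: [1.2, 0.8, -0.0]
width: 0.41
```

Call:
servo_tool(series=[[[0,0,0.8],[0,0,0],0.2],[[0,0,0.8],[0,0,0],0.2],[[0,0,0],[0,0,0],0.2],[[0,0,0],[0,0,0],0.75],[[0,0,0],[0,0,0],0.75],[[0,0,0],[0,0,0],0.75]])

```text
time: 4.2
tool_pos: [0.4867, -0.3779, 0.0783]
tcp_rot: [3.135, 0.152, 0.006]
wrist_force: [0.2, -0.2, 0.3]
width: 0.75
```

Call:
servo_tool(series=[[[0,0,-1],[0,0,0],0.75],[[0,0,-1],[0,0,0],0.75],[[0,0,0],[0,0,0],0.75]])

```text
time: 4.5
tool_pos: [0.4902, -0.3809, 0.187]
tcp_rot: [3.125, 0.151, 0.022]
wrist_force: [0.0, -0.1, 0.9]
width: 0.752
```

```bash
python3 - <<'E'
from h import *
a=cam('scene');save(a,'s2.png'); P=cloud(a);np.savez('a.npz',P=P,im=a['image'])
E
python3 to.py 0.550 0.1006 0.15 1.047
```

```text
t 4.55 pos [ 0.4887 -0.3796  0.1834] yaw 0.097 shift [ 2.14 -9.45  0.59] turn [ 0.14 -0.04 -9.5 ] F [-0.5 -0.3 -0.4] w 0.746
```

View pics/s2.png

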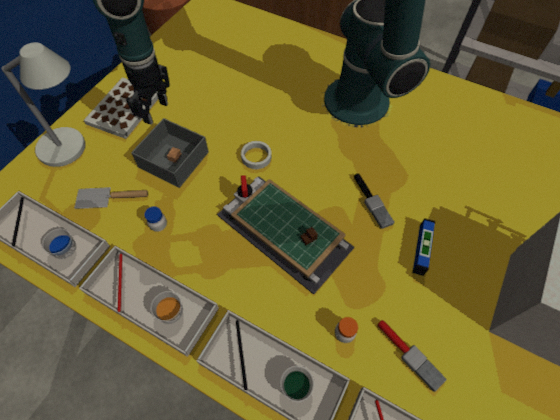

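The cork is in the bin at (173,154). Now I'll go to the dark offcut.

Call:
servo_tool(series=[[[0.27,-1,0],[0,0,0],0.75],[[0.27,-1,0],[0,0,0],0.75],[[0.27,-1,0],[0,0,0],0.75],[[0.27,-1,0],[0,0,0],0.75],[[0.27,-1,0],[0,0,0],0.75],[[0.27,-1,0],[0,0,0],0.75],[[0.27,-1,0],[0,0,0],0.75],[[0.25,-1,0],[0,0,0],0.75]])

```text
time: 5.35
tool_pos: [0.5506, 0.0199, 0.1758]
tcp_rot: [3.138, 0.151, 0.002]
wrist_force: [-0.3, -0.1, 0.2]
width: 0.749
```

Call:
servo_tool(series=[[[0,-1,0],[0,0,0],0.7],[[0,-0.45,0],[0,0,0],0.7],[[0,0,0],[0,0,-1],0.7],[[0,0,0],[0,0,-1],0.7],[[0,0,0],[0,0,-1],0.7],[[0,0,0],[0,0,-1],0.7],[[0,0,0],[0,0,-1],0.7],[[0,0,0],[0,0,-1],0.7]])

```text
time: 6.15
tool_pos: [0.5435, 0.0902, 0.1755]
tcp_rot: [2.951, 1.078, 0.001]
wrist_force: [-0.2, 1.0, -0.0]
width: 0.706
```

Call:
servo_tool(series=[[[0,0,0.5],[0,0,-1],0.7],[[0,0,0.5],[0,0,-1],0.7],[[0,0,0],[0,0,-1],0.7],[[0,0,0],[0,0,-0.5],0.7],[[0,0,0],[0,0,0],0.7]])

```text
time: 6.65
tool_pos: [0.5434, 0.0901, 0.1252]
tcp_rot: [-2.721, -1.57, 0.0]
wrist_force: [0.1, 1.4, 0.4]
width: 0.703
```

```bash
python3 to.py 0.550 0.1006 0.058 1.047
```

```text
t 6.65 pos [0.5434 0.0901 0.1252] yaw 1.047 shift [0.25 0.01 1.34] turn [-0.  0. -0.] F [0.1 1.4 0.4] w 0.703
```

Call:
servo_tool(series=[[[0.25,0,0],[0,0,0],0.7],[[0,0,0.67],[0,0,0],0.7],[[0,0,0.67],[0,0,0],0.7],[[0,0,0],[0,0,0],0.7],[[0,0,0],[0,0,0],0.1],[[0,0,0],[0,0,0],0.1],[[0,0,0],[0,0,0],0.1],[[0,0,0],[0,0,0],0.1]])

```text
time: 7.45
tool_pos: [0.5519, 0.1011, 0.0605]
tcp_rot: [2.721, 1.568, 0.007]
wrist_force: [1.0, 0.5, 2.4]
width: 0.295
```

Call:
servo_tool(series=[[[0,0,0],[0,0,0],0.1],[[0,0,-0.5],[0,0,0],0.1],[[0,0,-1],[0,0,0],0.1],[[0,0,-0.6],[0,0,0],0.1],[[0,0,0],[0,0,0],0.1]])

```text
time: 7.95
tool_pos: [0.5538, 0.1011, 0.1695]
tcp_rot: [2.718, 1.567, 0.015]
wrist_force: [1.1, 0.3, 0.2]
width: 0.297
```

```bash
python3 to.py 0.488 -0.378 0.16 1.047
```

```text
t 7.95 pos [0.5538 0.1011 0.1695] yaw 1.046 shift [-8.95  3.66  0.16] turn [ 0.08 -0.06 -0.01] F [1.1 0.3 0.2] w 0.297
```

Call:
servo_tool(series=[[[-0.9,0.37,0],[0,0,0],0.1],[[-0.9,0.37,0],[0,0,0],0.1],[[-0.9,0.37,0],[0,0,0],0.1],[[-0.9,0.37,0],[0,0,0],0.1],[[-0.9,0.37,0],[0,0,0],0.1],[[-0.9,0.37,0],[0,0,0],0.1],[[-0.9,0.37,0],[0,0,0],0.1],[[-0.9,0.37,0],[0,0,0],0.1]])

```text
time: 8.75
tool_pos: [0.4961, -0.2865, 0.1621]
tcp_rot: [-2.72, -1.568, 0.001]
wrist_force: [0.4, 0.5, 0.1]
width: 0.3
```

Call:
servo_tool(series=[[[-0.9,0.37,0],[0,0,0],0.1],[[-0.85,0.35,0],[0,0,0],0.1],[[0,0,0.8],[0,0,0],0.1],[[0,0,0.8],[0,0,0],0.1],[[0,0,0],[0,0,0],0.1],[[0,0,0],[0,0,0],0.6],[[0,0,0],[0,0,0],0.6],[[0,0,0],[0,0,0],0.6]])

```text
time: 9.55
tool_pos: [0.4867, -0.3797, 0.0861]
tcp_rot: [2.717, 1.568, 0.002]
wrist_force: [0.1, 0.4, 0.8]
width: 0.603
```

Call:
servo_tool(series=[[[0,0,-1],[0,0,0],0.75],[[0,0,-1],[0,0,0],0.75],[[0,0,0],[0,0,0],0.75]])

```text
time: 9.85
tool_pos: [0.4903, -0.3828, 0.1951]
tcp_rot: [2.705, 1.561, 0.01]
wrist_force: [0.6, -1.3, 0.4]
width: 0.749
```

```bash
python3 - <<'E'
from m import *
a=cam('scene');save(a,'s3.png'); P=cloud(a);Z=P[...,2];H,S,V=hs(a['image'])
v,u=np.mgrid[:420,:560]
box=lambda a,b,c,e:(u>=a)&(u<b)&(v>=c)&(v<e)
rect('board high',P,(Z>.066)&box(255,340,190,270))
print(((Z>.066)&box(255,340,190,270)).sum())
m=(np.abs(P[...,0]-.49)<.06)&(np.abs(P[...,1]+.378)<.06)&(Z>.012)&(Z<.05); print('in bin px',m.sum()); 
rect('level top',P,(Z>.036)&(Z<.05)&box(405,445,210,280))
E
python3 to.py 0.418 0.362 0.2 1.765
```

```text
board high none
0
in bin px 149
level top 592 z [0.0391 0.0428 0.0458] c [413.5 362.1] [146.2  28.7] 11.3
t 9.9 pos [ 0.4888 -0.3816  0.1915] yaw 1.047 shift [12.17 -8.67 -0.32] turn [ 0.13  0.08 -7.18] F [-0.3  0.   0.3] w 0.746
```

View pics/s3.png

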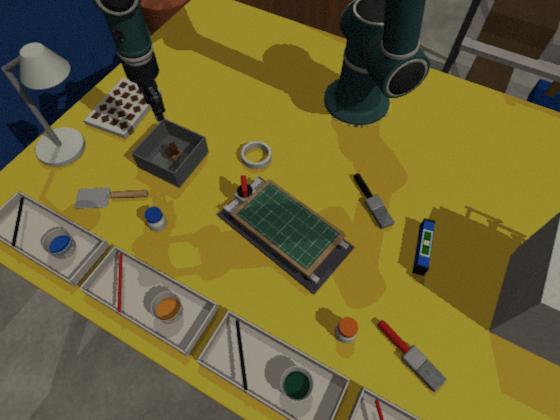

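Both offcuts are in the bin and the board is clear. Now I'll go to the level.

Call:
servo_tool(series=[[[0.81,-0.58,0],[0,0,0],0.75],[[0.81,-0.58,0],[0,0,0],0.75],[[0.81,-0.58,0],[0,0,0],0.75],[[0.81,-0.58,0],[0,0,0],0.75],[[0.81,-0.58,0],[0,0,0],0.75],[[0.81,-0.58,0],[0,0,0],0.75],[[0.81,-0.58,0],[0,0,0],0.75],[[0.81,-0.58,0],[0,0,0],0.75]])

```text
time: 10.7
tool_pos: [0.4459, 0.0199, 0.1838]
tcp_rot: [2.721, 1.569, 0.002]
wrist_force: [0.7, -0.4, 0.8]
width: 0.749
```

Call:
servo_tool(series=[[[0.81,-0.58,0],[0,0,0],0.75],[[0.81,-0.58,0],[0,0,0],0.75],[[0.81,-0.58,0],[0,0,0],0.75],[[0.81,-0.58,0],[0,0,0],0.75],[[0.81,-0.58,0],[0,0,0],0.75],[[0.81,-0.58,0],[0,0,0],0.75],[[0.81,-0.58,0],[0,0,0],0.75],[[0,0,0],[0,0,1],0.75]])

```text
time: 11.5
tool_pos: [0.4118, 0.3708, 0.1839]
tcp_rot: [-2.792, -1.435, -0.004]
wrist_force: [0.3, -1.1, -1.4]
width: 0.75
```

Call:
servo_tool(series=[[[0,0,0],[0,0,1],0.75],[[0,0,0],[0,0,1],0.75],[[0,0,0],[0,0,1],0.75],[[0,0,0],[0,0,1],0.75],[[0,0,0],[0,0,1],0.75],[[0,0,0],[0,0,1],0.75],[[0,0,0],[0,0,1],0.75],[[0,0,0],[0,0,1],0.75]])

```text
time: 12.3
tool_pos: [0.4126, 0.365, 0.1836]
tcp_rot: [-3.133, -0.223, -0.001]
wrist_force: [0.2, -0.6, 0.1]
width: 0.746
```

Call:
servo_tool(series=[[[0,0,0],[0,0,1],0.75],[[0,0,0],[0,0,1],0.75],[[0,0,0],[0,0,1],0.75],[[0,0,0],[0,0,1],0.75],[[0,0,0],[0,0,1],0.75],[[0,0,0],[0,0,1],0.75],[[0,0,0],[0,0,1],0.75],[[0,0,0],[0,0,1],0.75]])

```text
time: 13.1
tool_pos: [0.4126, 0.365, 0.1836]
tcp_rot: [-2.973, 1.014, -0.001]
wrist_force: [0.1, -0.1, 0.1]
width: 0.749
```

Call:
servo_tool(series=[[[0,0,0],[0,0,1],0.75],[[0,0,0],[0,0,1],0.75],[[0,0,0],[0,0,1],0.75],[[0,0,0],[0,0,1],0.75],[[0,0,0],[0,0,1],0.75],[[0,0,0],[0,0,1],0.75],[[0,0,0],[0,0,1],0.75],[[0,0,0],[0,0,0],0.75]])

```text
time: 13.9
tool_pos: [0.4127, 0.365, 0.1836]
tcp_rot: [-2.448, 1.968, -0.0]
wrist_force: [-0.0, -0.1, 0.4]
width: 0.749
```

```bash
python3 - <<'E'
from m import *
c=cam('wrist'); save(c,'w2.png');P=cloud(c);Z=P[...,2];H,S,V=hs(c['image'])
m=(Z>.033)&(Z<.055)&(abs(P[...,0]-.414)<.1)&(abs(P[...,1]-.362)<.06)
rect('level',P,m); np.savez('w.npz',P=P,im=c['image'])
E
python3 to.py 0.414 0.362 0.1 -1.374
```

```text
level 5483 z [0.0409 0.0424 0.044 ] c [414.5 362.3] [142.   28.1] 11.4
t 13.95 pos [0.4126 0.365  0.1835] yaw -1.352 shift [ 0.07 -0.01  1.67] turn [-0.    0.    0.22] F [-0.9  0.9 -0.8] w 0.745
```

View pics/w2.png

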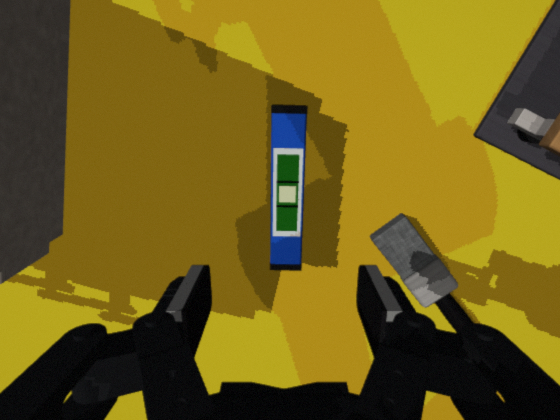

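Call:
servo_tool(series=[[[0.07,0.02,0.9],[0,0,0.22],0.65],[[0,0,0.9],[0,0,0],0.65],[[0,0,0.9],[0,0,0],0.65],[[0,0,0.7],[0,0,0],0.65],[[0,0,0],[0,0,0],0.65]], grip_force=50)

```text
time: 14.45
tool_pos: [0.4082, 0.3578, 0.008]
tcp_rot: [2.42, -1.985, -0.004]
wrist_force: [-0.6, -0.4, -0.3]
width: 0.652
```

```bash
python3 to.py 0.4145 0.3623 0.013 -1.373
```

```text
t 14.45 pos [0.4082 0.3578 0.008 ] yaw -1.374 shift [-0.06 -0.14 -0.1 ] turn [ 0.1  -0.05 -0.01] F [-0.6 -0.4 -0.3] w 0.652
```

Correct slightly, then close and lift.

Call:
servo_tool(series=[[[0,-0.06,-0.08],[0,0,0],0.65],[[0,0,0],[0,0,0],0.1],[[0,0,0],[0,0,0],0.1],[[0,0,0],[0,0,0],0.1],[[0,0,0],[0,0,0],0.1],[[0,0,0],[0,0,0],0.1],[[0,0,0],[0,0,0],0.1]])

```text
time: 15.15
tool_pos: [0.4181, 0.3638, 0.0207]
tcp_rot: [-2.422, 1.99, -0.002]
wrist_force: [0.1, -0.2, 6.8]
width: 0.319
```

Call:
servo_tool(series=[[[0,0,-0.5],[0,0,0],0.1],[[0,0,-1],[0,0,0],0.1],[[0,0,-1],[0,0,0],0.1],[[0,0,-0.4],[0,0,0],0.1],[[0,0,0],[0,0,0],0.1],[[0,0,0],[0,0,0],0.1]])

```text
time: 15.75
tool_pos: [0.4153, 0.3617, 0.1625]
tcp_rot: [-2.427, 1.994, -0.0]
wrist_force: [0.2, -0.2, -3.3]
width: 0.315
```

```bash
python3 - <<'E'
from m import *
c=cam('wrist'); save(c,'w3.png')
s=readout.read_state();R=Ro.from_rotvec(s['tcp_rot']).as_matrix()
P=(cloud(c)-np.array(s['tool_pos']))@R
Z=P[...,2]; H,S,V=hs(c['image'])
m=(H>105)&(H<130)&(S>120)&(abs(P[...,0])<.03)&(Z>-.06)&(Z<.03)
rect('blue in tool frame',P,m,False)
E
python3 to.py 0.5425 0.033 0.15 -0.217
```

```text
blue in tool frame 6916 z [-0.0238 -0.0227 -0.0217] c [ -1.4 -11.3] [104.7  56.6] 73.5
t 15.8 pos [0.4145 0.361  0.1608] yaw -1.376 shift [ 6.93 -1.24  0.22] turn [  0.03   0.   -11.59] F [-0.2 -0.  -3.1] w 0.316
```

Call:
servo_tool(series=[[[0.69,-0.12,0],[0,0,0],0.1],[[0.69,-0.12,0],[0,0,0],0.1],[[0.69,-0.12,0],[0,0,0],0.1],[[0.69,-0.12,0],[0,0,0],0.1],[[0.69,-0.12,0],[0,0,0],0.1],[[0.69,-0.12,0],[0,0,0],0.1],[[0.69,-0.12,0],[0,0,0],0.1],[[0.69,-0.12,0],[0,0,0],0.1]])

```text
time: 16.6
tool_pos: [0.5142, 0.0987, 0.159]
tcp_rot: [2.424, -1.992, -0.006]
wrist_force: [0.8, 0.8, -2.6]
width: 0.315
```

Call:
servo_tool(series=[[[0.69,-0.12,0],[0,0,0],0.1],[[0.69,-0.12,0],[0,0,0],0.1],[[0,0,0],[0,0,-1],0.1],[[0,0,0],[0,0,-1],0.1],[[0,0,0],[0,0,-1],0.1],[[0,0,0],[0,0,-1],0.1],[[0,0,0],[0,0,-1],0.1],[[0,0,0],[0,0,-1],0.1]])

```text
time: 17.4
tool_pos: [0.5389, 0.0349, 0.1588]
tcp_rot: [2.908, -1.182, -0.009]
wrist_force: [0.3, -0.3, -2.3]
width: 0.321
```

Call:
servo_tool(series=[[[0,0,0],[0,0,-1],0.1],[[0,0,0],[0,0,-1],0.1],[[0,0,0],[0,0,-1],0.1],[[0,0,0],[0,0,-1],0.1],[[0,0,0],[0,0,-1],0.1],[[0,0,0],[0,0,-0.6],0.1],[[0,0,0],[0,0,0],0.1],[[0,0,0],[0,0,0],0.1]])

```text
time: 18.2
tool_pos: [0.5397, 0.035, 0.16]
tcp_rot: [3.123, -0.341, -0.006]
wrist_force: [0.3, 0.2, -1.6]
width: 0.313
```

```bash
python3 - <<'E'
from m import *
c=cam('wrist'); save(c,'w4.png'); P=cloud(c);Z=P[...,2];H,S,V=hs(c['image'])
m=(H>60)&(H<95)&(S>60)&(Z>.045)&(Z<.065)
rect('green',P,m,False)
s=readout.read_state();R=Ro.from_rotvec(s['tcp_rot']).as_matrix()
Q=(P-np.array(s['tool_pos']))@R
m=(abs(Q[...,2]+.0227)<.006)&(abs(Q[...,0])<.02)&(abs(Q[...,1])<.1)
rect('lev top tool',Q,m)
E
python3 to.py 0.5433 0.0364 0.075 -0.217
```

```text
green 30129 z [0.054  0.0556 0.057 ] c [542.2  32.1] [235.3 132. ] 77.4
lev top tool 19401 z [-0.0229 -0.0212 -0.0196] c [ -0.3 -12.3] [109.9  39.3] 89.9
t 18.25 pos [0.5401 0.035  0.1605] yaw -0.217 shift [ 0.06 -0.04  1.71] turn [ 0.01  0.03 -0.  ] F [-0.2  0.6 -2.9] w 0.317
```

View pics/w4.png

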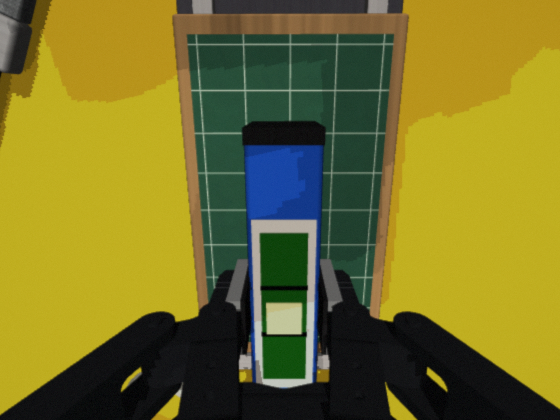

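The view shows the level held square, in line with the board. Its end edge is at row ~130 and its bubble at (284,318) between the marks. I'll lower it.

Call:
servo_tool(series=[[[0.05,0,0.6],[0,0,0],0.1],[[0,0,0.6],[0,0,0],0.1],[[0,0,0.35],[0,0,0],0.1],[[0,0,0],[0,0,0],0.1],[[0,0,0.06],[0,0,0],0.1],[[0,0,0],[0,0,0],0.1]])

```text
time: 18.85
tool_pos: [0.5446, 0.0345, 0.0827]
tcp_rot: [-3.123, 0.339, -0.003]
wrist_force: [1.3, 1.2, -3.2]
width: 0.313
```

```bash
python3 to.py 0.5428 0.0348 0.0745 -0.217
```

```text
t 18.85 pos [0.5446 0.0345 0.0827] yaw -0.216 shift [-0.04  0.    0.16] turn [-0.   -0.02  0.01] F [ 1.3  1.2 -3.2] w 0.313
```

Call:
servo_tool(series=[[[-0.04,0,0.1],[0,0,0],0.1],[[0,0,0.04],[0,0,0],0.1],[[0,0,0.03],[0,0,0],0.1],[[0,0,0],[0,0,0],0.1]])

```text
time: 19.25
tool_pos: [0.5423, 0.0348, 0.0744]
tcp_rot: [-3.123, 0.339, -0.002]
wrist_force: [-1.4, -2.5, 5.2]
width: 0.315
```

```bash
python3 to.py 0.5428 0.0348 0.0745 -0.217
```

```text
t 19.25 pos [0.5423 0.0348 0.0744] yaw -0.216 shift [ 0.01 -0.   -0.  ] turn [-0.   -0.01  0.01] F [-1.4 -2.5  5.2] w 0.315
```

In contact (the reading went from about -3 N to +5 N). Release, rise and look.

Call:
servo_tool(series=[[[0,0,0],[0,0,0],0.6],[[0,0,0],[0,0,0],0.65],[[0,0,0],[0,0,0],0.65],[[0,0,-0.5],[0,0,0],0.65],[[0,0,-1],[0,0,0],0.65],[[0,0,-1],[0,0,0],0.65],[[0,0,-1],[0,0,0],0.65],[[0,0,-0.8],[0,0,0],0.65]])

```text
time: 20.05
tool_pos: [0.5423, 0.035, 0.2917]
tcp_rot: [-3.123, 0.338, -0.005]
wrist_force: [0.7, -0.0, 0.2]
width: 0.647
```

Call:
servo_tool(series=[[[0,0,0],[0,0,0],0.65],[[0,0,0],[0,0,0],0.65],[[0,0,0],[0,0,0],0.65],[[0,0,0],[0,0,0],0.65],[[0,0,0],[0,0,0],0.65],[[0,0,0],[0,0,0],0.65]])

```text
time: 20.65
tool_pos: [0.5412, 0.0349, 0.2869]
tcp_rot: [3.123, -0.339, -0.004]
wrist_force: [-0.2, -0.0, -0.1]
width: 0.649
```

```bash
cat > bub.py <<'E'
from m import *
def bub(cn,zt=.098,ctr=(.5425,.033),u=(.2165,.9763)):
    c=cam(cn);H,S,V=hs(c['image']);P=cloud(c)
    u_=np.array(u); w=np.array([u_[1],-u_[0]])
    vv,uu=np.mgrid[:420,:560]; 
    D=np.stack([(uu-c['cx'])/c['f'],(vv-c['cy'])/c['f'],np.ones(uu.shape)],-1)@c['Rcw'].T
    G=c['o']+D*((zt-c['o'][2])/D[...,2])[...,None]
    q=G[...,:2]-np.array(ctr); a=(q@u_)*1000; b=(q@w)*1000
    near=(abs(a)<85)&(abs(b)<20)
    bl=near&(H>105)&(H<130)&(S>120)
    n2=near&(abs(a)<34)
    pale=n2&(S<110)&(V>140)&(abs(b-np.median(b[bl]))<6)&(H>15)&(H<75)
    print(cn,'blue along',np.percentile(a[bl],[.5,99.5]).round(1),'across med',np.median(b[bl]).round(1),'n',bl.sum())
    print(' pale n',pale.sum(), 'along',np.percentile(a[pale],[2,50,98]).round(1) if pale.sum() else '')
    mk=n2&(V<60)&(abs(b-np.median(b[bl]))<6); 
    h,e=np.histogram(a[mk],np.arange(-34,35,1)); print(' marks',[(int(x),int(k)) for x,k in zip(e,h) if k])
    m=near&(abs(P[...,2]-.097)<.006); rect(' level top depth',P,m)
    red=((H<8)|(H>172))&(S>150)&(P[...,2]>.088)&(np.hypot(P[...,0]-.51,P[...,1]+.113)<.05)
    rect(' red',P,red)
    return c
E
python3 - <<'E'
from bub import *
c=bub('wrist'); save(c,'w5.png')
E
python3 to.py 0.5101 -0.1134 0.15 -0.95
```

```text
wrist blue along [-67.2  63. ] across med -1.2 n 1792
 pale n 221 along [ 0.2  8.  33.9]
 marks [(-15, 5), (-14, 13), (-13, 13), (-12, 13)]
 level top depth 4047 z [0.0951 0.0969 0.0986] c [540.9  30.9] [141.4  28. ] 77.7
 red 541 z [0.0896 0.0951 0.0965] c [ 510.3 -113. ] [48.4 13.6] 35.1
t 20.7 pos [0.5413 0.0349 0.2873] yaw -0.216 shift [0.03 3.03 2.75] turn [0.01 0.01 7.34] F [-0.6  0.3  0.2] w 0.654
```

View pics/w5.png

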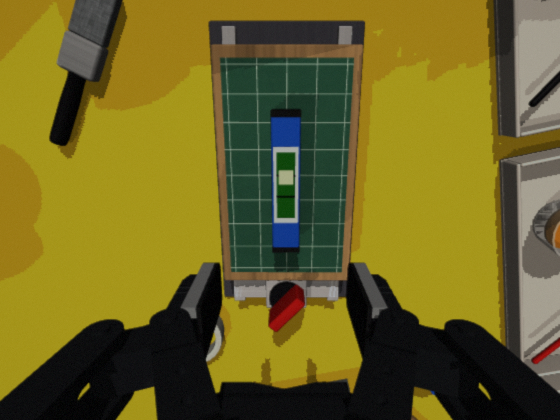

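The view shows the level in the middle of the board, lengthways. The bubble is at (286,178), above the lower mark at row 197, so off centre by about +9 to 10 mm towards the hinge end. That means about 0.93 rad clockwise. Next is the foot bar at (0.510,-0.113), 35°.

Call:
servo_tool(series=[[[0,0.76,0.5],[0,0,0],0.5],[[0,0.76,0.5],[0,0,0],0.5],[[0,0.76,0.5],[0,0,0],0.5],[[0,0.76,0.5],[0,0,0],0.5],[[0,0,0.3],[0,0,1],0.5],[[0,0,0.3],[0,0,1],0.5],[[0,0,0],[0,0,1],0.5],[[0,0,0],[0,0,1],0.5]], grip_force=60)

```text
time: 21.5
tool_pos: [0.5083, -0.1137, 0.1571]
tcp_rot: [2.991, -0.959, -0.004]
wrist_force: [1.6, -0.2, 0.5]
width: 0.504
```

Call:
servo_tool(series=[[[0,0,0],[0,0,1],0.5],[[0,0,0],[0,0,1],0.5],[[0,0,0],[0,0,1],0.5],[[0,0,0],[0,0,0.4],0.5],[[0,0,0],[0,0,0],0.5],[[0,0,0],[0,0,0],0.5]])

```text
time: 22.1
tool_pos: [0.5091, -0.1136, 0.1582]
tcp_rot: [2.79, -1.444, -0.0]
wrist_force: [-0.4, 1.0, 0.6]
width: 0.497
```

```bash
python3 to.py 0.5102 -0.1132 0.067 -0.958
```

```text
t 22.1 pos [ 0.5091 -0.1136  0.1582] yaw -0.955 shift [ 0.01 -0.02  1.82] turn [0.   0.   0.03] F [-0.4  1.   0.6] w 0.497
```

Call:
servo_tool(series=[[[0.01,-0.02,0.7],[0,0,0],0.5],[[0,0,0.6],[0,0,0],0.5],[[0,0,0.4],[0,0,0],0.5],[[0,0,0],[0,0,0],0.5],[[0,0,0],[0,0,0],0.5]])

```text
time: 22.6
tool_pos: [0.5102, -0.1134, 0.0733]
tcp_rot: [2.79, -1.444, -0.001]
wrist_force: [1.0, 0.1, 1.3]
width: 0.5
```

```bash
python3 to.py 0.5102 -0.1132 0.068 -0.958
```

```text
t 22.6 pos [ 0.5102 -0.1134  0.0733] yaw -0.956 shift [-0.   -0.    0.11] turn [0.   0.01 0.02] F [1.  0.1 1.3] w 0.5
```

Call:
servo_tool(series=[[[0,0,0.09],[0,0,0],0.5],[[0,0,0],[0,0,0],0.05],[[0,0,0],[0,0,0],0.05],[[0,0,0],[0,0,0],0.05],[[0,0,0],[0,0,0],0.05],[[0,0,0],[0,0,0],0.05],[[0,0,0],[0,0,0],0.05]])

```text
time: 23.3
tool_pos: [0.511, -0.1137, 0.0694]
tcp_rot: [-2.789, 1.445, -0.003]
wrist_force: [1.7, -1.4, 1.7]
width: 0.144
```

Call:
servo_tool(series=[[[0,0,0],[0,0,0.8],0.05],[[0,0,0],[0,0,0.8],0.05],[[0,0,0],[0,0,0.8],0.05],[[0,0,0],[0,0,0.8],0.05],[[0,0,0],[0,0,0.8],0.05],[[0,0,0],[0,0,0.8],0.05]])

```text
time: 23.9
tool_pos: [0.5112, -0.1137, 0.0701]
tcp_rot: [-2.363, 2.07, -0.002]
wrist_force: [0.1, 0.1, 7.5]
width: 0.152
```

Call:
servo_tool(series=[[[0,0,0],[0,0,0.8],0.05],[[0,0,0],[0,0,0.8],0.05],[[0,0,0],[0,0,0.8],0.05],[[0,0,0],[0,0,0.8],0.05],[[0,0,0],[0,0,0.8],0.05],[[0,0,0],[0,0,0.5],0.05],[[0,0,0],[0,0,0],0.05],[[0,0,0],[0,0,0],0.05]])

```text
time: 24.7
tool_pos: [0.5112, -0.1136, 0.0708]
tcp_rot: [-1.844, 2.542, -0.002]
wrist_force: [-1.8, 1.1, 12.1]
width: 0.149
```

Call:
servo_tool(series=[[[0,0,0],[0,0,0],0.05],[[0,0,0],[0,0,0],0.05],[[0,0,0],[0,0,0],0.05],[[0,0,0],[0,0,0],0.05],[[0,0,0],[0,0,0],0.05],[[0,0,0],[0,0,0],0.05],[[0,0,0],[0,0,0],0.05],[[0,0,0],[0,0,0],0.05]])

```text
time: 25.5
tool_pos: [0.5112, -0.1136, 0.0708]
tcp_rot: [-1.844, 2.542, -0.002]
wrist_force: [-2.0, 1.3, 12.5]
width: 0.147
```

```bash
python3 to.py 0.5102 -0.1132 0.068 -1.888; python3 - <<'E'
from bub import *
c=bub('side'); cv2.imwrite('pics/z1.png',cv2.resize(c['image'][140:300,200:360,::-1],None,fx=3,fy=3,interpolation=2))
c=bub('scene');cv2.imwrite('pics/z2.png',cv2.resize(c['image'][160:300,200:370,::-1],None,fx=3,fy=3,interpolation=2))
E
```

```text
t 25.5 pos [ 0.5112 -0.1136  0.0708] yaw -1.886 shift [-0.    0.02  0.06] turn [-0.01  0.    0.02] F [-2.   1.3 12.5] w 0.147
side blue along [-82.7  80.9] across med 15.1 n 110
 pale n 2 along [-23.1 -18.9 -14.7]
 marks [(3, 1), (7, 1), (8, 1), (12, 2), (16, 1), (17, 1), (18, 1), (21, 2), (22, 1), (26, 1), (27, 1), (30, 1), (31, 1)]
 level top depth 58 z [0.0921 0.0964 0.0985] c [544.1  -1.4] [76.3  7.3] 78.1
 red 50 z [0.0894 0.0964 0.0983] c [ 526.5 -120.1] [15.1 12.5] 87.0
scene blue along [-67.9  65.4] across med 8.4 n 322
 pale n 4 along [-5.1 -2.4  0.2]
 marks [(-15, 1), (-13, 2), (7, 1), (9, 2), (11, 1), (13, 2), (15, 1), (16, 1)]
 level top depth 599 z [0.093  0.0964 0.0988] c [541.4  31.2] [143.9  30.1] 77.0
 red 38 z [0.0897 0.0965 0.1006] c [ 524.7 -117.5] [12.6 20.5] 85.0
```

The turn is done (yaw -1.886). Release, rise and look at the bubble with the wrist camera.

Call:
servo_tool(series=[[[0,0,0],[0,0,0],0.5],[[0,0,0],[0,0,0],0.5],[[0,0,0],[0,0,0],0.5],[[0,0,-0.5],[0,0,0],0.5],[[0,0,-1],[0,0,0],0.5],[[0,0,-1],[0,0,0],0.5],[[0,0,-0.7],[0,0,0],0.5],[[0,0,0],[0,0,0],0.5]])

```text
time: 26.4
tool_pos: [0.514, -0.1144, 0.2354]
tcp_rot: [-1.841, 2.537, -0.014]
wrist_force: [-0.0, 1.0, 0.4]
width: 0.498
```

Call:
servo_tool(series=[[[0,0,0],[0,0,0],0.5],[[0,0,0],[0,0,0],0.5],[[0,0,0],[0,0,0],0.5],[[0,0,0],[0,0,0],0.5],[[0,0,0],[0,0,0],0.5],[[0,0,0],[0,0,0],0.5]])

```text
time: 27.0
tool_pos: [0.51, -0.1133, 0.2282]
tcp_rot: [1.845, -2.542, -0.001]
wrist_force: [-0.6, -0.3, -0.4]
width: 0.499
```

```bash
python3 - <<'E'
from bub import *
c=bub('wrist',.099); save(c,'w6.png')
E
python3 to.py 0.541 0.031 0.2 -0.217
```

```text
wrist blue along [-75.   62.5] across med 8.9 n 3578
 pale n 182 along [-32.5   3.4  33.5]
 marks [(-34, 1), (-33, 2), (-32, 1), (-31, 2), (-30, 1), (-29, 1), (-28, 2), (-27, 1), (-26, 1), (-25, 1), (-24, 2), (-23, 1), (-22, 2), (-21, 1), (-20, 1), (-19, 2), (-18, 1), (-17, 1), (-16, 1), (-15, 2), (-14, 5), (-13, 9), (-12, 8), (-11, 1), (-10, 2), (-9, 1), (-8, 1), (-7, 1), (-6, 2), (-5, 2), (-4, 1), (-3, 1), (-2, 1), (-1, 2), (0, 1), (1, 1), (2, 1), (3, 2), (4, 2), (5, 1), (6, 1), (7, 3), (8, 9), (9, 8), (10, 1), (11, 2), (12, 2), (13, 2), (14, 1), (15, 1), (16, 1), (17, 2), (18, 1), (19, 2), (20, 2), (21, 2), (22, 1), (23, 2), (24, 1), (25, 1), (26, 1), (27, 2), (28, 2), (29, 2), (30, 1), (31, 1), (32, 2), (33, 1)]
 level top depth 5878 z [0.0957 0.0983 0.0999] c [541.7  31.7] [143.8  29. ] 77.6
 red 1006 z [0.0967 0.099  0.1003] c [ 510.6 -113.7] [13.2 50.3] 72.1
t 27.05 pos [ 0.5101 -0.1134  0.2284] yaw -1.886 shift [-2.94  0.31  0.57] turn [ 1.000e-02  1.000e-02 -1.669e+01] F [ 0.3  0.6 -0.3] w 0.504
```

View pics/w6.png

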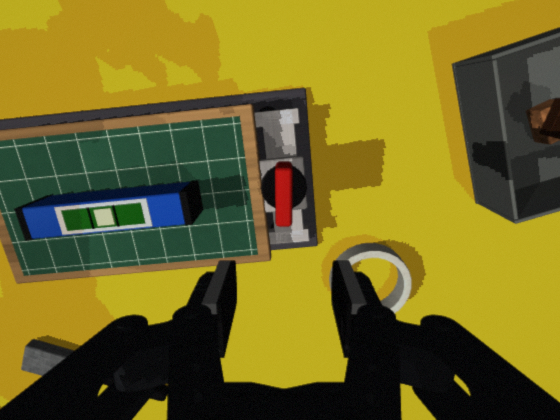

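The view shows the bubble at (104,216), between the marks at u ≈ 91 and 116. I'll compute its offset more exactly.

```bash
cat > b2.py <<'E'
from m import *
def b2(cn,zt=.099,ctr=(.5415,.0315),lab=''):
    # column profile of the vial strip, rectified onto the level's top plane, 0.25 mm per pixel
    c=cam(cn); u=np.array([.2147,.9767]); w=np.array([u[1],-u[0]])
    A,B=np.meshgrid(np.arange(-40,40,.25),np.arange(-14,14,.25))
    X=np.array(ctr)+(A[...,None]*u+B[...,None]*w)/1000
    X=np.dstack([X,np.full(A.shape,zt)]); p=(X-c['o'])@c['Rcw']
    U=(p[...,0]/p[...,2]*c['f']+c['cx']).astype(np.float32);W=(p[...,1]/p[...,2]*c['f']+c['cy']).astype(np.float32)
    r=cv2.remap(c['image'],U,W,1); cv2.imwrite('pics/r_%s%s.png'%(cn,lab),cv2.resize(r[:,:,::-1],None,fx=2.4,fy=2.4))
    H,S,V=hs(r); pale=((H>15)&(H<75)&(S>25)&(S<130)&(V>110)).astype(np.uint8)
    k,l,st,ce=cv2.connectedComponentsWithStats(cv2.morphologyEx(pale,0 if 0 else 2,np.ones((9,9),np.uint8)))
    for i in range(1,k): print(cn,'pale',(st[i,:2]/4-[40,14]).round(1),(st[i,2:4]/4).round(1),'centre',(ce[i]/4-[40,14]).round(1))
    g=((H>50)&(H<85)&(S>150)).astype(np.uint8); a=A[g>0]; 
    if len(a): print(' green span',np.percentile(a,[1,99]).round(1),'mid',np.percentile(a,[1,99]).mean().round(1))
    return c
E
python3 -c "
from b2 import *
b2('wrist',lab='1');b2('scene',lab='1')"
```

```text
wrist pale [ 32.5 -10.2] [3.  3.5] centre [33.8 -8.7]
wrist pale [-8.2 -9.2] [15.2 16.8] centre [-0.7 -0.5]
wrist pale [32.5 -6.5] [ 3.  10.8] centre [33.7 -1.1]
 green span [-32.   31.2] mid -0.4
scene pale [ -9.  -10.2] [15.5 20.5] centre [-1.6 -0.5]
 green span [-30.   29.8] mid -0.1
```

View pics/r_wrist1.png

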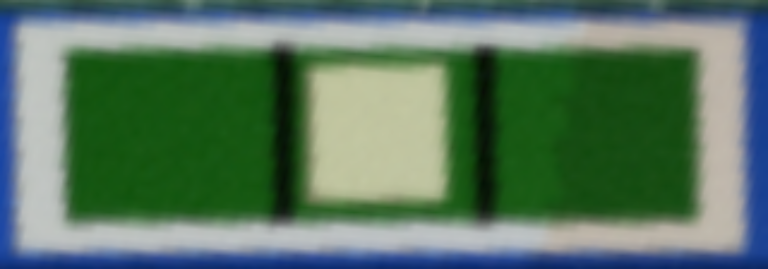

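The bubble's centre is at 378 px and the marks' midpoint at 384 px, 9.6 px/mm, so the bubble is -0.6 mm off and centred. I'll press with the open fingertips straddling the vial, which keeps the bubble visible.

Call:
servo_tool(series=[[[-0.75,0.08,0],[0,0,0],0.95],[[-0.75,0.08,0],[0,0,0],0.95],[[-0.75,0.08,0],[0,0,0],0.95],[[-0.7,0.08,0],[0,0,0],0.95],[[0,0,0],[0,0,-0.99],0.95],[[0,0,0.9],[0,0,0],0.95],[[0,0,0.6],[0,0,0],0.95],[[0,0,0],[0,0,0],0.95]])

```text
time: 27.95
tool_pos: [0.5367, 0.032, 0.1488]
tcp_rot: [1.964, -2.442, -0.009]
wrist_force: [0.1, -0.2, -0.3]
width: 0.949
```

Call:
servo_tool(series=[[[0,0,0],[0,0,0],0.95],[[0,0,0],[0,0,0],0.95]])

```text
time: 28.15
tool_pos: [0.5424, 0.0317, 0.156]
tcp_rot: [-1.967, 2.446, -0.003]
wrist_force: [0.1, -0.7, 0.3]
width: 0.951
```

```bash
python3 to.py 0.5415 0.0315 0.09 -1.787; python3 -c "
from b2 import *
c=b2('wrist',lab='2');save(c,'w7.png')"
```

```text
t 28.15 pos [0.5424 0.0317 0.156 ] yaw -1.787 shift [0.01 0.02 1.32] turn [-0.03  0.01 -0.  ] F [ 0.1 -0.7  0.3] w 0.951
wrist pale [-8.5 -7.8] [15. 15.] centre [-1.2 -0.4]
wrist pale [-34.5   8.8] [4.  2.8] centre [-32.7  10. ]
 green span [-32.   31.5] mid -0.2
```

View pics/w7.png

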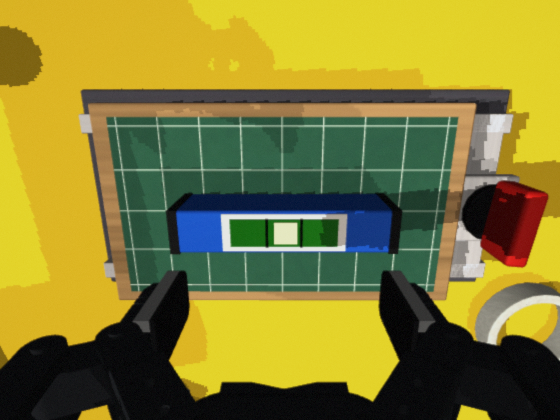

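The view shows the jaws in line with the level, the vial between them and the bubble at (285,233), still centred. I'll lower to contact.

Call:
servo_tool(series=[[[0.01,0.02,0.5],[0,0,0],0.95],[[0,0,0.5],[0,0,0],0.95],[[0,0,0],[0,0,0],0.95],[[0,0,0.06],[0,0,0],0.95],[[0,0,0],[0,0,0],0.95]])

```text
time: 28.7
tool_pos: [0.541, 0.0315, 0.1025]
tcp_rot: [-1.967, 2.447, -0.003]
wrist_force: [0.0, -0.2, -0.3]
width: 0.953
```

Call:
servo_tool(series=[[[0,0,0.06],[0,0,0],0.95],[[0,0,0.04],[0,0,0],0.95],[[0,0,0],[0,0,0],0.95]])

```text
time: 29.0
tool_pos: [0.5398, 0.0315, 0.096]
tcp_rot: [-1.969, 2.448, -0.0]
wrist_force: [-0.7, -0.1, 0.8]
width: 0.949
```

Call:
servo_tool(series=[[[0,0,0.06],[0,0,0],0.95],[[0,0,0.04],[0,0,0],0.95],[[0,0,0],[0,0,0],0.95]])

```text
time: 29.3
tool_pos: [0.5393, 0.0315, 0.0903]
tcp_rot: [1.968, -2.448, -0.001]
wrist_force: [-0.6, 0.1, 0.4]
width: 0.953
```

Call:
servo_tool(series=[[[0,0,0.05],[0,0,0],0.95],[[0,0,0],[0,0,0],0.95],[[0,0,0],[0,0,0],0.95]])

```text
time: 29.6
tool_pos: [0.5396, 0.0315, 0.0881]
tcp_rot: [1.969, -2.448, -0.0]
wrist_force: [0.6, -0.1, 0.6]
width: 0.946
```

Call:
servo_tool(series=[[[0,0,0.05],[0,0,0],0.95],[[0,0,0],[0,0,0],0.95],[[0,0,0],[0,0,0],0.95]])

```text
time: 29.9
tool_pos: [0.5401, 0.0315, 0.0862]
tcp_rot: [-1.968, 2.448, -0.001]
wrist_force: [0.3, 0.0, 1.8]
width: 0.95
```

Call:
servo_tool(series=[[[0,0,0.04],[0,0,0],0.95],[[0,0,0],[0,0,0],0.95],[[0,0,0],[0,0,0],0.95]])

```text
time: 30.2
tool_pos: [0.5401, 0.0315, 0.0849]
tcp_rot: [-1.968, 2.448, -0.001]
wrist_force: [-2.1, 0.3, 6.9]
width: 0.952
```

Call:
servo_tool(series=[[[0,0,0.04],[0,0,0],0.95],[[0,0,0],[0,0,0],0.95],[[0,0,0],[0,0,0],0.95]])

```text
time: 30.5
tool_pos: [0.5402, 0.0315, 0.0836]
tcp_rot: [-1.968, 2.448, -0.001]
wrist_force: [-3.8, -0.3, 12.2]
width: 0.95
```

Pressing at about 12 N. I'll hold 1.2 s and check the bubble.

Call:
servo_tool(series=[[[0,0,0],[0,0,0],0.95],[[0,0,0],[0,0,0],0.95],[[0,0,0],[0,0,0],0.95],[[0,0,0],[0,0,0],0.95],[[0,0,0],[0,0,0],0.95],[[0,0,0],[0,0,0],0.95],[[0,0,0],[0,0,0],0.95],[[0,0,0],[0,0,0],0.95]])

```text
time: 31.3
tool_pos: [0.5402, 0.0315, 0.0837]
tcp_rot: [-1.968, 2.448, -0.001]
wrist_force: [-4.4, 1.1, 11.6]
width: 0.948
```

```bash
python3 -c "
from b2 import *
c=b2('wrist',zt=.0965,lab='3');save(c,'w8.png');b2('scene',zt=.0965,lab='3')"; python3 to.py 0.54 0.0315 0.0836 -1.787
```

```text
wrist pale [-8.2 -7.5] [14.8 14.8] centre [-0.9 -0.2]
 green span [-32.   31.8] mid -0.1
scene pale [-7.  -5.5] [10.8 11.2] centre [-1.8  0. ]
 green span [-31.   29.5] mid -0.8
t 31.4 pos [0.5402 0.0315 0.0837] yaw -1.787 shift [0. 0. 0.] turn [-0.01 -0.   -0.  ] F [-4.4  1.5 12.3] w 0.952
```

View pics/w8.png

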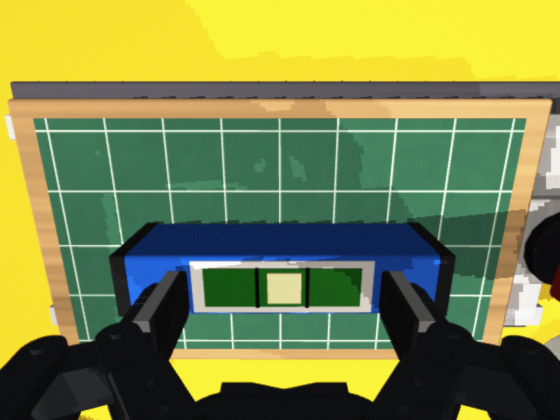

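The view shows both fingertips on the level's top, either side of the vial. The bubble at (284,288) is between the marks at u ≈ 257 and 307, about -0.8 mm off. The press is steady at 12 N, so I'll hand in.

```bash
python3 -c "
from workcell import order
print(order.finish_job())"
```

```text
the job is handed in; nothing more can be done
None
```

The job is handed in, with the arm still pressing on the level and the bubble centred. It took about 31 s of the 72 s allowed.

- **Offcuts:** both are in the grey bin, and the depth check showed nothing left on the board.
- **Level:** I stood it lengthways within about 2 mm of the board's middle and let go. The bubble then sat about 9–10 mm off centre, towards the hinge end.
- **Levelling foot:** I turned it 0.93 rad clockwise, which brought the bubble to about -0.6 mm from the midpoint of its marks.
- **Final press:** two open fingertips push on the level's top, one each side of the vial, at a steady 12 N or so. The last checks put the bubble about 0.8 mm off centre (wrist camera) and 1.0 mm (scene camera), within the 3 mm allowed.

**Side force:** the final force reading also showed about 4 N sideways; the level did not shift.

**Not rechecked:** I did not measure the jars, brushes, spatula and tape roll again at the end. The arm was not sent near them.

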